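Stop the drive, lock the hold-down arm, reset the stop

ROBOT

A 6-joint arm with a two-finger parallel gripper is mounted at the origin on the work surface. World frame = base frame: x ahead of the robot, y to its left, z up, the work surface at z = 0. Lengths are in m, angles in rad, forces in N, time in s.
With the tool pointing down it reaches from about 0.375 to 0.9 m from the base axis. Payload 3.1 kg.
Tool frame: the origin (TCP) lies midway between the tips of the shut fingers; the grasp point (between the pads) lies 19 mm behind it; z points along the fingers, x is the direction in which the jaws open and shut, and the axes are right-handed (so a half turn about z gives the same grasp; the last joint's range is limited). The gripper opens to 85 mm and grips with 20 to 120 N. Pads are 22 mm wide; open, the fingers measure 114 mm over their backs; the gripper's body (76 mm by 85 mm) begins 54 mm behind the grasp point. The pads swing forward as they close: fully open they stand 13 mm farther back than shut.
Start: joints at [0.979, 0.527, 1.433, -0, 1.181, -0.178], TCP at [0.251, 0.572, 0.201] pointing down, gripper open.
Joint ranges: [-3.08, 3.08], [-0.75, 2.2], [0.22, 2.44], [-1.43, 4.57], [0, 2.65], [-2.85, 2.85]. Speed limits (rad/s): [2.79, 2.79, 3.14, 3.14, 3.14, 3.14].

INTERFACE

Orientations are given as a unit quaternion [x, y, z, w].
In Python, from station import * gives the robot as it stands.
- The arm moves only by the tool servo_tool, never from a script. Its argument "targets" is a list of rows, each a list of 6 numbers: the shift along the tool's x, y, z in mm, then the turn, a rotation vector about the tool's x, y, z in degrees. A call has 1 to 10 rows; each row is the pose to reach, as a shift and turn from the pose commanded when the call began, along the tool's axes at that moment; what a row does not reach only later rows make up. A row lasts 1/8 s, in which the tool goes at most 62.5 mm and 10.7 degrees, less where a joint would pass 70% of its speed; a pose out of reach is approached as far as the arm can. A call with a gripper value outside its range is refused whole. "gripper" is the finger opening in mm, from 0 to 85.4, set as the call begins (left out, the last holds). The fingers move at their own pace and stop on an object; "newtons" is the grip in N (left out, the last holds). Time passes only in rows, so rows that repeat a pose let the fingers close. It gives the time, the measured TCP pose, the force and the opening at its end, in the units of the state.
- sense(): the state, without advancing time (a new reading comes with each control period).
- snapshot(name): name is "side" or "top" or "wrist"; returns a dict with "color" (420x560x3 uint8, red, green, blue), "vfov" (degrees; the focal length in pixels is half the picture's height over the tangent of half this angle, whatever the lens; pixels are square), "cx", "cy" (the principal point, pixels), "D" ([k1, k2, p1, p2, k3] as OpenCV has them; the pictures are not rectified), "R" (3x3) and "t" (3): a world point X has camera coordinates R X + t. Camera axes: x right, y down, z forward; pixel columns grow to the right and rows downward; lengths in m; the calibration is good to about 2 mm. A picture is of the moment at which its call begins. There is no depth.
- sign_off(): hands the job in, once; it reports no verdict.
The state is a dict: "t": time; "q": joint angles; "qd": joint speeds; "tau": joint torques, N m; "tcp_pos": TCP position; "tool_rot": TCP orientation; "force": force on the tool from outside, world axes, zero at the start; "ft_torque": the same for the moment, N m; "finger_gap": opening from 0.0 (shut) to 1.0 (fully open).
Only numpy, scipy, OpenCV 4.12 (cv2) and the standard library are available. Lean on these libraries where they do the work, as an engineer would, in place of code of your own. Each camera call takes 0.05 s, during which the arm holds its last target. There are 200 camera calls.

TASK

Make the music box stand ready for a run: press the mushroom stop right down and let go, so that it stays down by itself. While it is down, press the paddle of the raised hold-down arm down until the catch on its post keeps it down over the music box case, and let go; only then turn the stop's knob clockwise (seen from above) so that the stop springs fully up again. Leave the arm caught, the case in its place and everything else on the bench where it is.

Things in the scene. Friction and masses are not known exactly. Their poses are not given: they have to be found in the camera images.
- stop_box: the stop's housing, a dark wooden box 130 x 130 mm, 60 mm high, fixed to the bench, with a brass collar 90 mm wide and 10 mm high on top; origin under its centre, z up. On it stands the stop: a brass mushroom 76 mm wide whose rim's underside is 98 mm above the bench when up, with a straight grip bar on top
- stop_grip (a point): point on the stop's turning axis, at the top face of its brass grip bar (top face 146 mm above the bench when the stop is up). The bar is 60 mm long (along this point's x), 14 mm thick (along its y); it rises 28 mm above the cap's slightly domed top. The point sinks and turns with the stop
- stop_press (a joint): how far the stop is pressed down (m): 0 fully up, sprung; 0.015 at the bottom. Pressed beyond about 0.011 and released, it stays down at about 0.007; otherwise it springs up. About 7 N presses it to the bottom
- stop_knob (a joint): turn of the stop's cap and bar (rad), clockwise seen from above: 0 at rest, 1.2 at the end. With the stop held down, a turn past about 0.45 frees it (0.8 to 1.0 is a good turn); it then springs up unless the gripper holds it. Released, the knob creeps back to 0
- stand: the music box stand, fixed to the bench: a dark wooden base 16 mm high, 140 mm wide (y), from x = 10 to 280 mm of this frame; origin on the bench below the arm's paddle when the arm is level; x points from the paddle to the hinge. The arm's hinge axis is parallel to y, at x = 240, z = 95 mm. A dark steel post with the catch (18 x 16 mm, top 124 mm above the bench) stands at x = 45, y = 40 mm
- paddle_top (a point): centre of the top face of the brass paddle (60 mm along the arm, 50 mm wide, 16 mm thick) at the free end of the steel hold-down arm, 240 mm from the hinge axis. About 206 mm above the bench when the arm is raised, 103 mm when it is level. The point moves along the arc of the arm. When the arm is level, this point's x and z axes are tilted: they coincide with the stand's when the arm is raised
- hold_arm (a joint): angle of the arm (rad), growing as it is pressed down: 0 raised 26 degrees (sprung), 0.45 level, 0.50 at its stop. Pressed beyond about 0.47 and released it is caught at about 0.45; otherwise it springs up. About 10 N on the paddle presses it to the stop
- music_case: rosewood music box case, 125 x 88 x 50 mm, loose in the stand between low brass lips, under the arm; origin under its centre
- bellows_bottle: copper bellows bottle with ribbed sides, 75 mm wide, 140 mm high, standing; bystander; origin under its centre
- cam_follower: flat steel cam follower, a 14 mm wide bar with a round end, 115 mm long, 12 mm thick; bystander; origin on its underside, 54 mm from the bar end, long axis x
- beak: ivory bird beak, tapering, 83 mm long, 34 mm wide, 16 mm high; bystander; origin on its underside near the middle, point to +x
- stake: dark steel doming stake, a smooth mushroom shape without any grip bar, 72 mm wide, 105 mm high, standing loose on the bench; bystander, not the stop; origin under its centre
- cage_frame: small brass wire cage frame, 100 mm wide, 130 mm high, standing; bystander; origin under its centre
- gear_wheel: brass toothed wheel lying flat, 76 mm wide, 16 mm high; bystander; origin under its centre
- screwdriver: screwdriver with a wooden handle, about 170 mm long, lying; bystander; lies along its x, handle to -x
There are look-alikes about, which are no part of the job. What is shaped like the stop_box but blue or green is not meant.

How it is judged:
On the way, in this order (a step that is already met when the one before it is completed fails the run):
1. the stop has been pressed and stays down by itself, the robot off it (value of joint stop_press above 0.005 m and contact force between the arm and stop_box below 0.5 N), for 0.2 s.
2. the arm is caught down, the robot off it, while the stop is still down (value of joint stop_press above 0.005 m and value of joint hold_arm above 0.42 rad and contact force between the arm and stand below 0.5 N), for 0.2 s.
3. the stop has been turned and is fully up again, the arm still caught (value of joint stop_press below 0.003 m and value of joint hold_arm above 0.42 rad), for 0.1 s.
At the end, for the whole second after the job is handed in: the stop is up (within 3 mm of its top), the hold-down arm is caught (its angle above 0.42 rad) and at rest, and the music box case is within 15 mm of its starting place (all of step 3 and velocity of joint hold_arm below 0.05 rad/s and distance of music_case from where it was at the start of the episode below 0.015 m); the robot touches nothing.
It fails at once if a bystander on the bench was moved more than 30 mm (distance of any of bellows_bottle, cam_follower, beak, stake, cage_frame, gear_wheel, screwdriver from where it was at the start of the episode above 0.03 m).
It also fails if it takes over 58 s, if anything falls off the work surface, if the arm or the gripper's body presses on something with over 40 N, if the wrist force passes 120 N, or if a joint passes its speed limit or range.

## Working session

There is one attempt and no reset: what is moved stays moved. The work goes in short steps, Python scripts to look and compute and a tool call to move; the robot and the scene stay as the last step left them, time stands still between calls to the robot, and variables do not carry over. Pictures are saved under pics/ and viewed, about 8 in all and at most 12, crops included, and the job is handed in when it is done.

Besides the shell and the picture viewer there is one more tool, called after "Request:" by a JSON object that holds its "name" and its "arguments". servo_tool: Moves the arm, as the interface text tells. Its arguments: {"type":"object","properties":{"targets":{"type":"array","items":{"type":"array","items":{"type":"number"}}},"gripper":{"type":"number"},"newtons":{"type":"number"}},"required":["targets"]}

```bash
ls; mkdir -p pics; cat > h.py <<'E'
from station import *
import numpy as np, cv2
from scipy.spatial.transform import Rotation as Ro
def K(s):
    f=210/np.tan(np.radians(s["vfov"])/2); return np.array([[f,0,s["cx"]],[0,f,s["cy"]],[0,0,1.]])
def ray(s,uv):
    p=cv2.undistortPoints(np.array([[uv]],float),K(s),np.array(s["D"],float))[0,0]
    R=np.array(s["R"]);c=-R.T@np.array(s["t"]); return c,R.T@np.array([p[0],p[1],1])
def onz(s,uv,z):
    c,d=ray(s,uv); return c+d*(z-c[2])/d[2]
def two(s1,u1,s2,u2):
    c1,d1=ray(s1,u1);c2,d2=ray(s2,u2)
    k=np.linalg.lstsq(np.c_[d1,-d2],c2-c1,rcond=None)[0]
    a,b=c1+k[0]*d1,c2+k[1]*d2; return (a+b)/2,np.linalg.norm(a-b)
def proj(s,X):
    R=np.array(s["R"]); return cv2.projectPoints(np.array(X,float).reshape(-1,1,3),cv2.Rodrigues(R)[0],np.array(s["t"],float),K(s),np.array(s["D"],float))[0][:,0]
def totool(v):
    return Ro.from_quat(sense()["tool_rot"]).inv().apply(v)*1000
E
python3 - <<'E'
from h import *
import pickle
for n in("top","side"):
    s=snapshot(n);pickle.dump(s,open(n+".pkl","wb"))
    cv2.imwrite(f"pics/{n}0.png",cv2.resize(s["color"][:,:,::-1],(800,600),interpolation=cv2.INTER_CUBIC))
    print(n,s["vfov"],s["cx"],s["cy"],s["D"],-np.array(s["R"]).T@s["t"])
s=sense();print(s["tcp_pos"],s["tool_rot"],s["t"],s["force"])
E
```

```text
pics
top 50.37674606515586 275.7743921626266 209.65175030214866 [0.01029408 0.         0.         0.         0.        ] [ 0.32087094 -0.00449462  1.38710702]
side 48.21839011400911 282.81139154790344 210.47988524164222 [-0.14304357  0.          0.          0.          0.        ] [-0.19089462 -0.91345793  0.77644799]
[0.25087833 0.57166786 0.20022674] [ 8.37289810e-01  5.46758468e-01 -8.96660494e-04  3.85166295e-04] 0.1 [-0.18865979  0.57438847 -0.46928097]
```

View pics/top0.png

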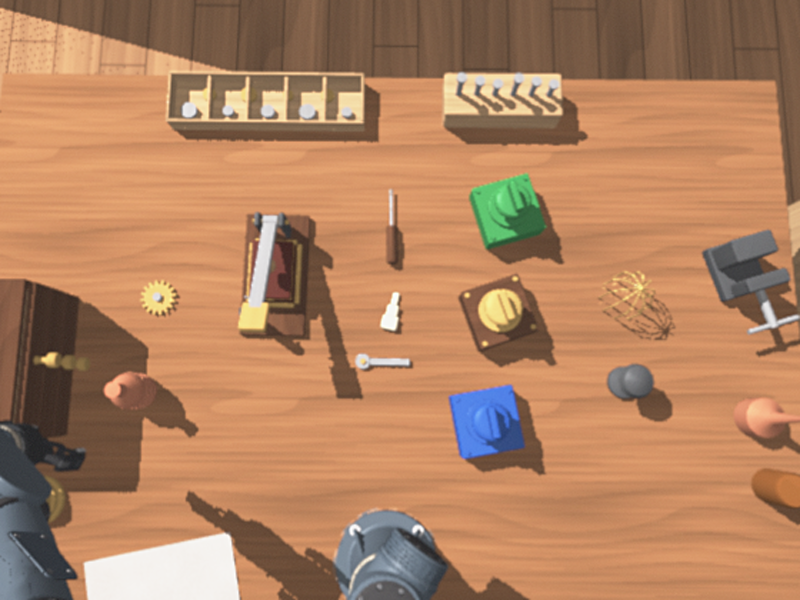

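View pics/side0.png

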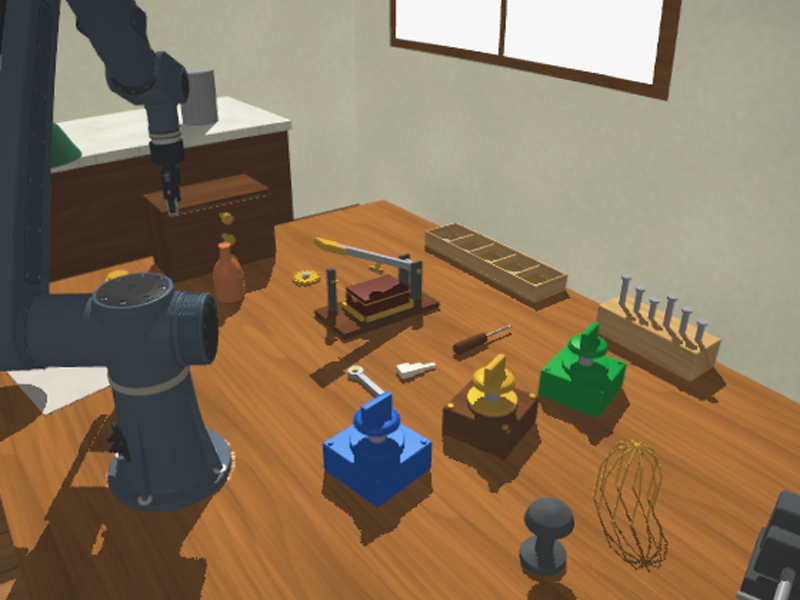

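Top view: three stop-like boxes: green (507,210), blue (487,420) and dark wood with brass mushroom (500,310). The wooden/brass one fits; green and blue are excluded. The stand is at (275,275), with its paddle at (254,318). An enlarged crop of both follows to confirm.

```bash
python3 - <<'E'
from h import *
import pickle
S={n:pickle.load(open(n+".pkl","rb")) for n in("top","side")}
def crop(n,x,y,w,h,k): return cv2.resize(S[n]["color"][y:y+h,x:x+w,::-1],(w*k,h*k),interpolation=cv2.INTER_CUBIC)
a=np.hstack([crop("top",310,180,80,75,5),crop("top",155,140,80,75,5)[:, :]])
b=np.hstack([crop("side",300,240,80,60,5),crop("side",215,160,100,75,4)])
cv2.imwrite("pics/c1.png",np.vstack([a[:,:],b[:225]]) if 0 else np.vstack([a[:300],b[:300]]))
hsv=lambda n:cv2.cvtColor(S[n]["color"],cv2.COLOR_RGB2HSV)
for n in S:
    h=hsv(n);m=cv2.inRange(h,(20,120,90),(32,255,255))
    k,l,st,ce=cv2.connectedComponentsWithStats(m)
    for i in range(1,k):
        if st[i,4]>30: print(n,st[i],ce[i].round(1))
E
```

```text
side [154 149   9   8  56] [158.  152.3]
side [155 163  10   8  42] [159.6 166.3]
side [220 166  23  12 139] [230.7 171.8]
side [ 74 189  15   8  55] [ 81.  191.8]
side [205 189  19  11 122] [214.  194.4]
side [256 209  33  16 128] [272.4 217.8]
side [239 210  16  15  70] [246.5 217.5]
side [ 327  248   35   44 1001] [344.9 272.2]
side [437 308  16  17  62] [445.1 313.5]
```

View pics/c1.png

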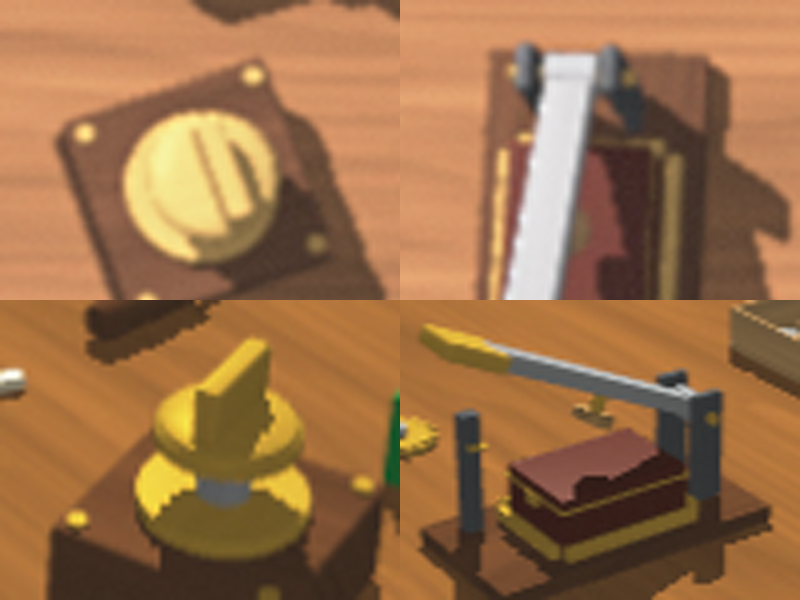

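Crop confirms it: dark wooden box, brass mushroom with grip bar, raised arm with brass paddle, and the catch post at the front left.

```bash
python3 - <<'E'
from h import *
import pickle
T,S=[pickle.load(open(n+".pkl","rb")) for n in("top","side")]
tc=lambda x,y:((x+.5)/5+310-.5,(y+.5)/5+180-.5)
st=[onz(T,tc(*p),.062)[:2] for p in[(84,132),(253,75),(317,243),(147,298)]]
c=np.mean(st,0);print("box",c,[ (p-c).round(4) for p in st])
# bar top
for p in[(187,128),(205,125),(235,220),(255,212)]: print("bar",onz(T,tc(*p),.146)[:2].round(4))
k=.7
bx=[onz(S,((x+.5)/5+299.5,(y-300+.5)/5+239.5),.146)[:2] for x,y in[(197,392),(215,397),(268,343),(250,338)]]
print("barside",np.round(bx,4),np.mean(bx,0))
p8=lambda x,y:(x*.7,y*.7)
print("paddle corners",[onz(T,p8(*p),z)[:2].round(4) for p,z in[((240,330),.22),((265,331),.22),((245,305),.193),((268,306),.193)]])
print("base",[onz(T,p8(*p),.016)[:2].round(4) for p in[(248,214),(313,217),(306,336)]])
print("hinge",[onz(T,((x-400)/5+155,y/5+140),.11)[:2].round(4) for x,y in[(527,68),(607,70)]])
# masks for paddle in top
h=cv2.cvtColor(T["color"],cv2.COLOR_RGB2HSV); print(h[222,177],h[217,350])
m=cv2.inRange(h,(19,100,120),(34,255,255));k,l,stt,ce=cv2.connectedComponentsWithStats(m)
for i in range(1,k):
    if stt[i,4]>60:
        cn=np.argwhere(l==i)[:,::-1].astype(np.int32);print(stt[i],ce[i].round(1),cv2.minAreaRect(cn))
        if abs(ce[i][0]-177)<8: print("paddle",onz(T,ce[i],.204))
        if abs(ce[i][0]-350)<8: print("cap",onz(T,ce[i],.12))
E
```

```text
box [ 0.51663316 -0.23403819] [array([0.0326, 0.0694]), array([ 0.0684, -0.0333]), array([-0.0337, -0.0692]), array([-0.0674,  0.0331])]
bar [ 0.5375 -0.2127]
bar [ 0.5393 -0.2229]
bar [ 0.4853 -0.2386]
bar [ 0.49 -0.25]
barside [[ 0.4849 -0.2405]
 [ 0.489  -0.2489]
 [ 0.5436 -0.2291]
 [ 0.5396 -0.2204]] [ 0.51428047 -0.23473068]
paddle corners [array([0.4523, 0.271 ]), array([0.4508, 0.2251]), array([0.5029, 0.2701]), array([0.5013, 0.2266])]
base [array([0.7344, 0.3131]), array([0.7288, 0.1687]), array([0.4633, 0.1766])]
hinge [array([0.6946, 0.2708]), array([0.6938, 0.2236])]
[ 24 111 245] [ 24 112 246]
[ 99 196  24  24 302] [110.  207.7] ((110.00000762939453, 207.5000457763672), (21.913463592529297, 23.25510597229004), 26.56505012512207)
[335 203  30  29 496] [348.3 215.6] ((348.88006591796875, 215.15463256835938), (25.697439193725586, 29.191862106323242), 53.746158599853516)
cap [ 0.51185504 -0.22022484  0.12      ]
[167 212  20  18 280] [176.4 221.5] ((176.5, 220.5), (17.0, 19.0), 90.0)
paddle [0.47968624 0.25365303 0.204     ]
```

```bash
cat >> h.py <<'E'
def go(p,ang):
    "row (mm, deg) to world p with tool pointing down, tool x at yaw ang deg"
    s=sense();R=Ro.from_quat(s["tool_rot"])
    a=np.radians(ang);x=np.array([np.cos(a),np.sin(a),0]);z=np.array([0,0,-1.]);D=Ro.from_matrix(np.c_[x,np.cross(z,x),z])
    return np.round(np.r_[R.inv().apply(np.array(p)-s["tcp_pos"])*1000,np.degrees((R.inv()*D).as_rotvec())],1)
E
python3 -c "
from h import *
print(go([.45,.1,.27],0),go([.516,-.2345,.25],-69))"
```

```text
[-3.519e+02  3.720e+02 -6.920e+01  0.000e+00  1.000e-01  6.630e+01] [-6.316e+02  5.669e+02 -4.870e+01  1.000e-01  1.000e-01  1.353e+02]
```

Request:
{"name": "servo_tool", "arguments": {"targets": [[0,0,-69,0,0,0],[-352,372,-69,0,0,66],[-352,372,-69,0,0,66],[-352,372,-69,0,0,66],[-352,372,-69,0,0,66],[-352,372,-69,0,0,66],[-352,372,-69,0,0,66],[-352,372,-69,0,0,66],[-352,372,-69,0,0,66],[-352,372,-69,0,0,66]], "gripper": 0}}

```text
t: 1.35
tcp_pos: [0.4517, 0.0971, 0.27]
tool_rot: [1.0, -0.0, 0.0, 0.0]
force: [-0.4, 1.4, 0.5]
finger_gap: -0.006
```

```bash
python3 -c "
from h import *
print(go([.516,-.2345,.25],-69))"
```

```text
[ 64.4 331.6  20.2   0.   -0.   69. ]
```

Request:
{"name": "servo_tool", "arguments": {"targets": [[64,331,20,0,0,69],[64,331,20,0,0,69],[64,331,20,0,0,69],[64,331,20,0,0,69],[64,331,20,0,0,69],[64,331,20,0,0,69],[64,331,20,0,0,69],[64,331,20,0,0,69],[64,331,20,0,0,69],[64,331,20,0,0,69]]}}

```text
t: 2.6
tcp_pos: [0.5161, -0.2294, 0.2502]
tool_rot: [0.826, -0.564, -0.0, -0.0]
force: [-0.1, -0.1, -0.2]
finger_gap: -0.003
```

```bash
python3 - <<'E'
from h import *
import pickle
s=snapshot("wrist");pickle.dump(s,open("w1.pkl","wb"))
im=s["color"][:,:,::-1].copy()
c,e=np.array([.516,-.2345]),np.array([np.cos(.35),np.sin(.35)]);n=np.array([-e[1],e[0]])
P=[np.r_[c+a*e*.03+b*n*.007,.146] for a in(-1,1) for b in(-1,1)]+[np.r_[c,.146]]
for u in proj(s,P): cv2.circle(im,tuple(int(v) for v in u.round()),3,(255,0,255),-1)
cv2.imwrite("pics/w1.png",im);print(sense()["tcp_pos"],sense()["force"])
E
```

```text
[ 0.51610941 -0.22955179  0.25025267] [-0.22059496 -0.83431766  0.75392237]
```

View pics/w1.png

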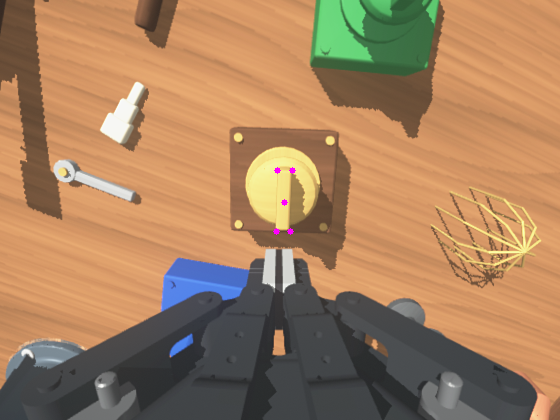

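The wrist view shows the grip bar at about (284,170)–(284,230), and my prediction lies on it. Pressing now.

```bash
python3 -c "
from h import *
print(go([.516,-.2345,.15],-69.5))"
```

```text
[  4.6   1.9 100.3  -0.   -0.    0.9]
```

Request:
{"name": "servo_tool", "arguments": {"targets": [[4.5,2,50,0,0,1],[4.5,2,90,0,0,1],[4.5,2,102,0,0,1],[4.5,2,107,0,0,1],[4.5,2,111,0,0,1],[4.5,2,115,0,0,1],[4.5,2,118,0,0,1],[4.5,2,118,0,0,1]]}}

```text
t: 3.65
tcp_pos: [0.5158, -0.2352, 0.1322]
tool_rot: [0.821, -0.571, 0.0, 0.0]
force: [0.3, 0.3, 0.7]
finger_gap: -0.004
```

```bash
python3 - <<'E'
from h import *
print(sense()["force"],sense()["tcp_pos"])
s=snapshot("side");im=s["color"][:,:,::-1]
cv2.imwrite("pics/s2.png",cv2.resize(im[200:320,270:430],(800,600),interpolation=cv2.INTER_CUBIC))
E
```

```text
[0.25072707 0.25831268 0.67322553] [ 0.51579004 -0.2352289   0.13221475]
```

View pics/s2.png

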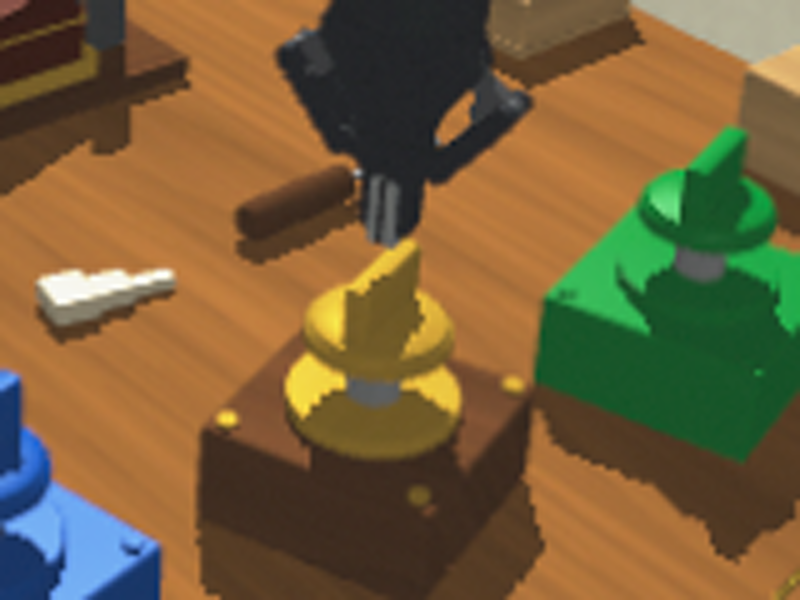

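```bash
python3 - <<'E'
from h import *
s=snapshot("side"); f=lambda P:((proj(s,P)-[270,200])*5).round()
print(f([[.5158,-.2352,.132],[.516,-.2345,.146],[.516,-.2345,.139]]))
r=sense();print(r["q"],r["tool_rot"])
for z in(.14,.15,.16): print(z,onz(s,(270+385/5,200+243/5),z))
t=snapshot("top");im=t["color"][:,:,::-1]
w=snapshot("wrist")["color"][:,:,::-1]
cv2.imwrite("pics/m2.png",np.hstack([cv2.resize(im[170:260,300:400],(440,396),interpolation=cv2.INTER_CUBIC),cv2.resize(w[100:400,140:440],(360,360))[:,:].repeat(1,0) if 0 else cv2.resize(w[100:400,150:420],(356,396))]))
E
```

```text
[[382. 288.]
 [383. 264.]
 [382. 276.]]
[-6.24919487e-01  5.39618846e-01  1.64714522e+00 -2.19509620e-05
  9.54456150e-01  5.91696539e-01] [ 8.20619739e-01 -5.71474592e-01  1.86043054e-04  1.20491378e-05]
0.14 [ 0.53661292 -0.21466008  0.14      ]
0.15 [ 0.52518217 -0.22563973  0.15      ]
0.16 [ 0.51375142 -0.23661939  0.16      ]
```

View pics/m2.png

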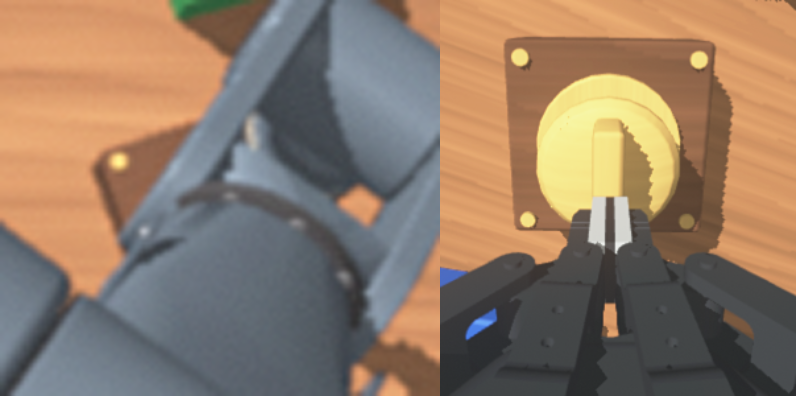

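```bash
python3 - <<'E'
from h import *
s=sense();w=snapshot("wrist");R=Ro.from_quat(s["tool_rot"]);p=np.array(s["tcp_pos"])
for dz in(0,-.01,-.02,-.03): print(dz,proj(w,[p+R.apply([0,0,dz])]))
c=-np.array(w["R"]).T@w["t"];print("cam in tool",R.inv().apply(c-p), "axis",R.inv().apply(np.array(w["R"])[2]))
S=snapshot("side")
# fingertip: two-view from side and wrist; bar far end etc.
print(two(S,(270+385/5,200+243/5),w,(280,249)))
# bar centre two-view: far top end of bar: wrist crop (607,120), side crop (415,243)
print(two(S,(270+412/5,200+243/5),w,(150+167*270/356,100+120*300/396)))
print(proj(w,[[.516,-.2345,.146],[.516+.0282,-.2345+.0103,.146]]))
E
```

```text
0 [[278.76395886 242.29262273]]
-0.01 [[278.77134642 248.92030134]]
-0.02 [[278.77956585 256.30687289]]
-0.03 [[278.78876432 264.58914769]]
cam in tool [-8.29105743e-05 -7.19626950e-02 -1.71923520e-01] axis [-5.80002017e-04  2.84544265e-01  9.58662727e-01]
(array([ 0.52024813, -0.23268274,  0.15500441]), np.float64(0.0033663093124338458))
(array([ 0.54771406, -0.22245003,  0.1398652 ]), np.float64(0.00039973362016516915))
[[277.56205916 251.00048154]
 [277.72414138 200.30712623]]
```

The fingertips appear about 10 mm above the bar in the side view (crop (385,243) against bar top at (383,264)), so contact is lower than the TCP reading suggests. I'm descending in small steps and watching the force.

Request:
{"name": "servo_tool", "arguments": {"targets": [[0,0,3,0,0,0],[0,0,6,0,0,0],[0,0,9,0,0,0],[0,0,9,0,0,0]]}}

```text
t: 4.45
tcp_pos: [0.5155, -0.235, 0.1227]
tool_rot: [0.821, -0.571, -0.0, -0.0]
force: [-0.1, -0.4, 0.0]
finger_gap: 0.0
```

Request:
{"name": "servo_tool", "arguments": {"targets": [[0,0,3,0,0,0],[0,0,5,0,0,0],[0,0,5,0,0,0]]}}

```text
t: 4.82
tcp_pos: [0.5156, -0.2351, 0.1179]
tool_rot: [0.821, -0.571, -0.0, 0.0]
force: [-0.6, -0.7, 0.7]
finger_gap: 0.0
```

```bash
python3 - <<'E'
from h import *
s=snapshot("side");im=s["color"][:,:,::-1]
cv2.imwrite("pics/s3.png",cv2.resize(im[200:320,290:410],(600,600),interpolation=cv2.INTER_CUBIC))
E
```

```text
(no output)
```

View pics/s3.png

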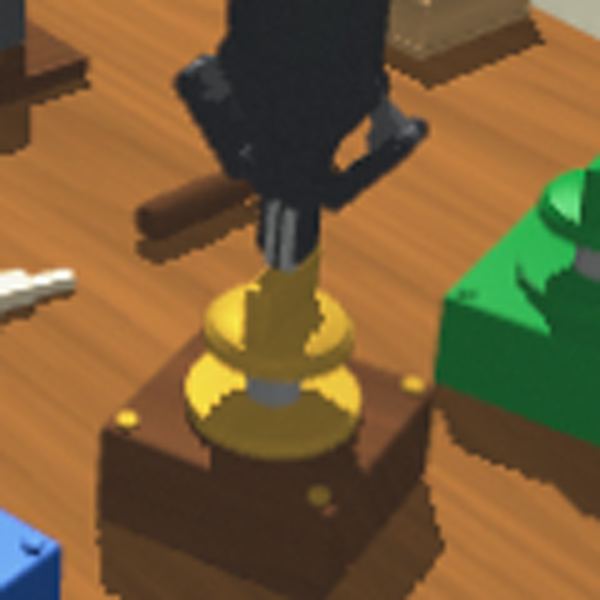

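The tip now covers the middle of the bar at (285,268), lined up and almost touching. The reported TCP sits about 25 mm lower than the visible tips. Continuing in small steps.

Request:
{"name": "servo_tool", "arguments": {"targets": [[0,0,2,0,0,0],[0,0,4,0,0,0],[0,0,4,0,0,0]]}}

```text
t: 5.25
tcp_pos: [0.516, -0.2353, 0.1144]
tool_rot: [0.821, -0.571, 0.0, 0.0]
force: [-0.8, 0.6, 3.0]
finger_gap: 0.001
```

Request:
{"name": "servo_tool", "arguments": {"targets": [[0,0,3,0,0,0],[0,0,6,0,0,0],[0,0,6,0,0,0]]}}

```text
t: 5.62
tcp_pos: [0.516, -0.2353, 0.1085]
tool_rot: [0.821, -0.572, 0.0, -0.0]
force: [-0.9, 0.7, 5.9]
finger_gap: -0.004
```

Request:
{"name": "servo_tool", "arguments": {"targets": [[0,0,2,0,0,0],[0,0,4,0,0,0],[0,0,5,0,0,0],[0,0,5,0,0,0]]}}

```text
t: 6.12
tcp_pos: [0.516, -0.2353, 0.1034]
tool_rot: [0.821, -0.571, 0.0, 0.0]
force: [-0.9, 0.8, 5.2]
finger_gap: -0.002
```

Request:
{"name": "servo_tool", "arguments": {"targets": [[0,0,1.5,0,0,0],[0,0,3,0,0,0],[0,0,3,0,0,0]]}}

```text
t: 6.5
tcp_pos: [0.516, -0.2354, 0.1009]
tool_rot: [0.821, -0.571, 0.0, 0.0]
force: [-1.5, 0.9, 6.9]
finger_gap: -0.002
```

Request:
{"name": "servo_tool", "arguments": {"targets": [[0,0,1,0,0,0],[0,0,1,0,0,0]]}}

```text
t: 6.75
tcp_pos: [0.5161, -0.2355, 0.1008]
tool_rot: [0.821, -0.571, 0.001, 0.0]
force: [-3.0, 1.2, 12.7]
finger_gap: -0.002
```

Bottom reached (12.7 N, no more travel): the tips are really 30 mm above the reported TCP. Releasing.

Request:
{"name": "servo_tool", "arguments": {"targets": [[0,0,-10,0,0,0],[0,0,-60,0,0,0],[0,0,-110,0,0,0],[0,0,-160,0,0,0],[0,0,-160,0,0,0]]}}

```text
t: 7.38
tcp_pos: [0.5182, -0.2368, 0.2633]
tool_rot: [0.821, -0.571, 0.005, 0.0]
force: [-0.2, 0.5, -0.4]
finger_gap: 0.004
```

```bash
python3 - <<'E'
from h import *
s=snapshot("side");im=s["color"]
m=cv2.inRange(cv2.cvtColor(im,cv2.COLOR_RGB2HSV),(20,120,90),(32,255,255))
k,l,st,ce=cv2.connectedComponentsWithStats(m)
print([ (st[i],ce[i].round(1)) for i in range(1,k) if st[i,4]>500])
print(proj(s,[[.516,-.2345,.146],[.516,-.2345,.139]]))
print(sense()["tcp_pos"],go([.4798,.252,.26],-2),go([.45,.02,.27],-35))
E
```

```text
[(array([  0, 183,  29,  50, 662], dtype=int32), array([ 10.9, 216.4])), (array([327, 250,  35,  42, 959], dtype=int32), array([344.7, 273.4]))]
[[346.644136   252.73091019]
 [346.43155824 255.11008412]]
[ 0.51654467 -0.23569375  0.26063633] [-4.702e+02 -1.347e+02 -6.000e-01  0.000e+00 -2.000e-01 -6.770e+01] [-2.629e+02 -2.630e+01 -1.020e+01 -1.000e-01 -2.000e-01 -3.470e+01]
```

The stop stays down (the bar's top row went from 248 to 250, about 6 mm). Now to the paddle.

```bash
python3 -c "
from h import *
print(go([.45,.02,.27],-80),go([.474,.252,.26],-92))"
```

```text
[-2.629e+02 -2.630e+01 -1.020e+01 -1.000e-01 -2.000e-01  1.030e+01] [-4.722e+02 -1.293e+02 -6.000e-01 -2.000e-01 -2.000e-01  2.230e+01]
```

Request:
{"name": "servo_tool", "arguments": {"targets": [[-263,-26,-10,0,0,10],[-263,-26,-10,0,0,10],[-263,-26,-10,0,0,10],[-263,-26,-10,0,0,10],[-472,-129,-1,0,0,22],[-472,-129,-1,0,0,22],[-472,-129,-1,0,0,22],[-472,-129,-1,0,0,22],[-472,-129,-1,0,0,22],[-472,-129,-1,0,0,22]]}}

```text
t: 8.68
tcp_pos: [0.4718, 0.252, 0.2582]
tool_rot: [-0.697, 0.717, 0.001, -0.002]
force: [-0.6, -0.6, -0.3]
finger_gap: -0.001
```

```bash
python3 - <<'E'
from h import *
w=snapshot("wrist");im=w["color"][:,:,::-1].copy()
u=proj(w,[[.4798,.252,.206]])[0];cv2.circle(im,tuple(int(v) for v in u.round()),3,(255,0,255),-1)
cv2.imwrite("pics/w3.png",im);print(sense()["tcp_pos"],u,go([.476,.252,.19],-92))
E
```

```text
[0.47206974 0.25122075 0.25861657] [278.14749707 206.29747921] [-1.  -4.1 68.6  0.2 -0.1  0.3]
```

View pics/w3.png

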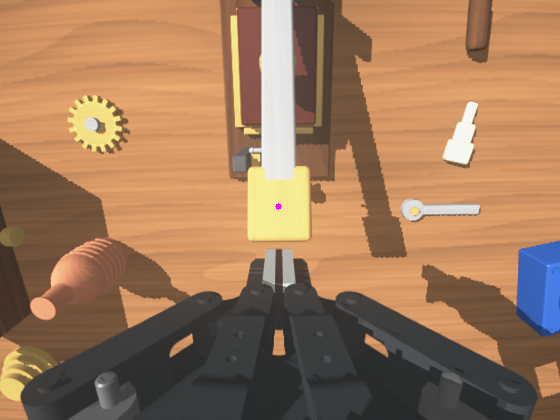

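Marker at (278,206) sits on the paddle's centre, and the catch post is at (242,160), clear of the fingers. I'll press along the arc.

Request:
{"name": "servo_tool", "arguments": {"targets": [[0,-4,50,0,0,0],[0,-4,75,0,0,0],[0,-2,85,0,0,0],[0,3,94,0,0,0],[0,7,103,0,0,0],[0,11,113,0,0,0],[0,14,123,0,0,0],[0,16,132,0,0,0],[0,16,132,0,0,0]]}}

```text
t: 9.85
tcp_pos: [0.4563, 0.2528, 0.1273]
tool_rot: [-0.697, 0.718, 0.001, -0.001]
force: [0.6, -1.0, 2.5]
finger_gap: 0.002
```

Request:
{"name": "servo_tool", "arguments": {"targets": [[0,2,10,0,0,0],[0,4,20,0,0,0],[0,6,29,0,0,0],[0,7,38,0,0,0],[0,8,46,0,0,0],[0,8,53,0,0,0],[0,8,58,0,0,0],[0,8,58,0,0,0]]}}

```text
t: 10.85
tcp_pos: [0.4492, 0.2531, 0.0699]
tool_rot: [-0.696, 0.718, 0.0, 0.0]
force: [1.4, 0.1, 5.4]
finger_gap: 0.004
```

Request:
{"name": "servo_tool", "arguments": {"targets": [[0,0,2,0,0,0],[0,0,4,0,0,0],[0,0,6,0,0,0],[0,0,6,0,0,0]]}}

```text
t: 11.35
tcp_pos: [0.4491, 0.2531, 0.0641]
tool_rot: [-0.696, 0.718, 0.0, 0.0]
force: [-0.1, 0.2, 7.0]
finger_gap: -0.001
```

Request:
{"name": "servo_tool", "arguments": {"targets": [[0,0,1.5,0,0,0],[0,0,3,0,0,0],[0,0,3,0,0,0]]}}

```text
t: 11.72
tcp_pos: [0.4492, 0.2531, 0.0612]
tool_rot: [-0.696, 0.718, 0.0, 0.0]
force: [0.2, 0.9, 5.3]
finger_gap: -0.001
```

Request:
{"name": "servo_tool", "arguments": {"targets": [[0,0,1.5,0,0,0],[0,0,2.5,0,0,0],[0,0,2.5,0,0,0]]}}

```text
t: 12.1
tcp_pos: [0.4493, 0.2532, 0.0604]
tool_rot: [-0.697, 0.718, -0.0, 0.001]
force: [-2.7, -0.7, 20.2]
finger_gap: -0.002
```

At its stop (20 N). Releasing upward.

Request:
{"name": "servo_tool", "arguments": {"targets": [[0,0,-5,0,0,0],[0,0,-30,0,0,0],[0,0,-90,0,0,0],[0,0,-150,0,0,0],[0,0,-200,0,0,0],[0,0,-200,0,0,0]]}}

```text
t: 12.85
tcp_pos: [0.4509, 0.2537, 0.2619]
tool_rot: [-0.697, 0.718, -0.002, 0.003]
force: [0.1, 0.1, 0.2]
finger_gap: -0.003
```

```bash
python3 - <<'E'
from h import *
s=snapshot("side")["color"][:,:,::-1]
cv2.imwrite("pics/s4.png",cv2.resize(s[140:320,200:400],(660,594),interpolation=cv2.INTER_CUBIC))
print(sense()["tcp_pos"],go([.45,.02,.27],-80),go([.516,-.2345,.25],-69.5))
E
```

```text
[0.44910967 0.25309378 0.25942296] [ 2.33e+02 -7.80e+00 -1.07e+01 -1.00e-01  0.00e+00 -1.17e+01] [ 4.854e+02 -8.130e+01  9.200e+00 -1.000e-01  0.000e+00 -2.220e+01]
```

View pics/s4.png

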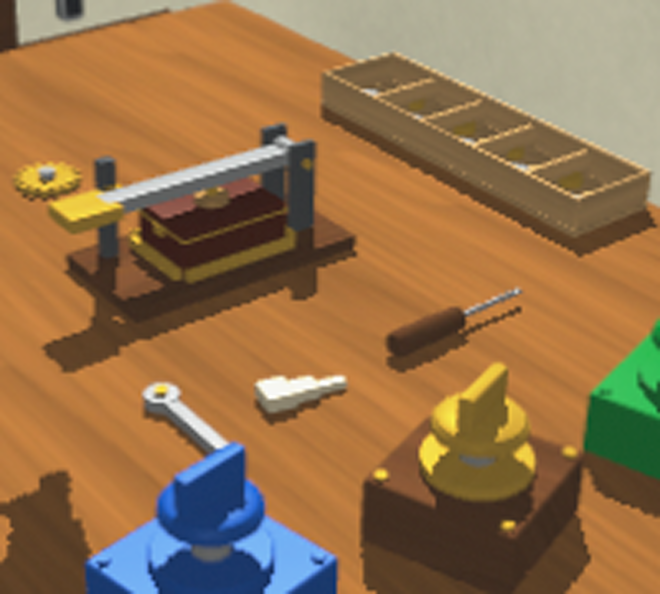

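Arm caught: level, paddle at (85,210). The stop is still down, with its rim close to the collar at (478,450). Moving back to the stop with the gripper part open.

Request:
{"name": "servo_tool", "arguments": {"targets": [[233,-8,-11,0,0,-12],[233,-8,-11,0,0,-12],[233,-8,-11,0,0,-12],[233,-8,-11,0,0,-12],[485,-81,9,0,0,-22],[485,-81,9,0,0,-22],[485,-81,9,0,0,-22],[485,-81,9,0,0,-22],[485,-81,9,0,0,-22],[485,-81,9,0,0,-22]], "gripper": 60, "newtons": 25}}

```text
t: 14.15
tcp_pos: [0.5143, -0.2339, 0.247]
tool_rot: [0.82, -0.572, -0.003, -0.0]
force: [0.3, 0.4, 0.2]
finger_gap: 0.7
```

```bash
python3 - <<'E'
from h import *
w=snapshot("wrist");im=w["color"][:,:,::-1].copy()
u=proj(w,[[.516,-.2345,.139]])[0];cv2.circle(im,tuple(int(v) for v in u.round()),2,(255,0,255),-1)
cv2.imwrite("pics/w5.png",im);print(sense()["tcp_pos"],u,go([.516,-.235,.092],-69.5))
E
```

```text
[ 0.51415955 -0.23265322  0.24762349] [280.46545219 196.94414595] [ 3.600e+00 -1.300e+00  1.556e+02  1.000e-01  3.000e-01 -2.000e-01]
```

View pics/w5.png

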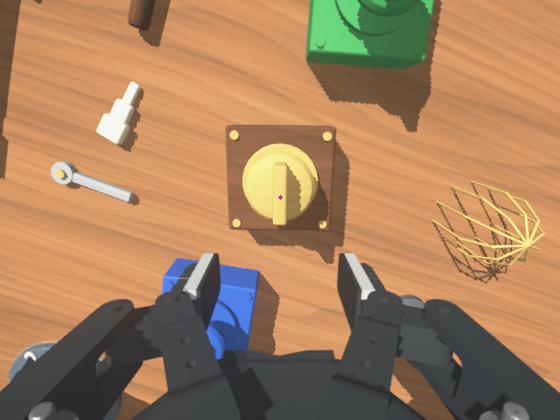

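The bar at (280,163)–(280,223) is upright in the image and centred between the fingers, so I'm descending astride it.

Request:
{"name": "servo_tool", "arguments": {"targets": [[3,-1,60,0,0,0],[3,-1,110,0,0,0],[3,-1,140,0,0,0],[3,-1,150,0,0,0],[3,-1,155,0,0,0],[3,-1,155,0,0,0]]}}

```text
t: 14.95
tcp_pos: [0.5182, -0.2365, 0.0956]
tool_rot: [0.821, -0.571, 0.001, -0.0]
force: [-0.7, 0.9, 0.2]
finger_gap: 0.7
```

Request:
{"name": "servo_tool", "arguments": {"targets": [[0,0,0,0,0,0],[0,0,0,0,0,0],[0,0,0,0,0,0],[0,0,0,0,0,0],[0,0,0,0,0,0],[0,0,0,0,0,0]], "gripper": 8}}

```text
t: 15.7
tcp_pos: [0.5167, -0.2343, 0.0949]
tool_rot: [0.82, -0.572, -0.002, -0.001]
force: [0.0, 5.6, 4.2]
finger_gap: 0.157
```

Gripped on the bar (opening 13.4 mm). Turning clockwise.

Request:
{"name": "servo_tool", "arguments": {"targets": [[0,0,0,0,0,8],[0,0,0,0,0,16],[0,0,0,0,0,24],[0,0,0,0,0,32],[0,0,0,0,0,40],[0,0,0,0,0,47],[0,0,0,0,0,52],[0,0,0,0,0,52]]}}

```text
t: 16.7
tcp_pos: [0.5167, -0.2345, 0.095]
tool_rot: [-0.487, 0.874, 0.002, 0.0]
force: [-0.2, 5.2, 3.4]
finger_gap: 0.157
```

```bash
python3 - <<'E'
from h import *
s=sense();print(s["force"],s["ft_torque"],s["tcp_pos"],s["q"][5])
E
```

```text
[-0.22911269  5.15327213  3.396334  ] [0.83003442 0.16940674 0.0368213 ] [ 0.51665094 -0.23454922  0.09495716] 1.4993967864117095
```

Request:
{"name": "servo_tool", "arguments": {"targets": [[0,0,-3,0,0,0],[0,0,-6,0,0,0],[0,0,-6,0,0,0]]}}

```text
t: 17.08
tcp_pos: [0.5166, -0.2346, 0.1008]
tool_rot: [-0.487, 0.873, 0.002, 0.0]
force: [-0.9, 5.5, 1.9]
finger_gap: 0.157
```

Request:
{"name": "servo_tool", "arguments": {"targets": [[0,0,0,0,0,0],[0,0,0,0,0,0],[0,0,0,0,0,0],[0,0,-20,0,0,0],[0,0,-60,0,0,0],[0,0,-120,0,0,0],[0,0,-170,0,0,0],[0,0,-170,0,0,0],[0,0,-170,0,0,0]], "gripper": 60}}

```text
t: 18.2
tcp_pos: [0.517, -0.2365, 0.27]
tool_rot: [-0.487, 0.873, 0.0, -0.0]
force: [0.1, -0.2, -1.0]
finger_gap: 0.702
```

```bash
python3 - <<'E'
from h import *
s=snapshot("side")["color"]
m=cv2.inRange(cv2.cvtColor(s,cv2.COLOR_RGB2HSV),(20,120,90),(32,255,255))
k,l,st,ce=cv2.connectedComponentsWithStats(m)
print([ (st[i],ce[i].round(1)) for i in range(1,k) if st[i,4]>500])
cv2.imwrite("pics/s6.png",cv2.resize(s[140:320,200:400,::-1],(660,594),interpolation=cv2.INTER_CUBIC))
print(sense()["tcp_pos"],sense()["force"])
E
```

```text
[(array([  0, 182,  29,  51, 663], dtype=int32), array([ 10.9, 216.3])), (array([ 327,  249,   35,   43, 1038], dtype=int32), array([345. , 271.6]))]
[ 0.51659891 -0.2361837   0.26916475] [ 0.43175376 -0.86279614 -0.31168872]
```

View pics/s6.png

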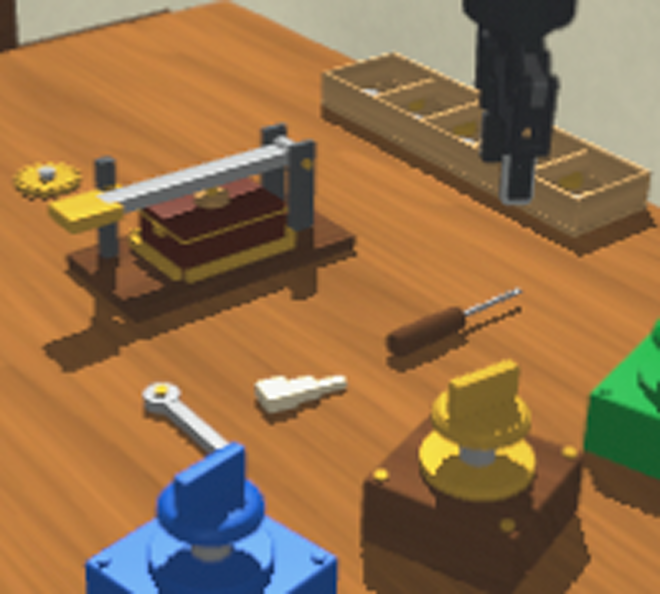

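The stop is up again (white stem visible at (478,455)) and the arm is still caught. I'll let the knob creep back and compare with the first picture.

Request:
{"name": "servo_tool", "arguments": {"targets": [[0,0,0,0,0,0],[0,0,0,0,0,0],[0,0,0,0,0,0],[0,0,0,0,0,0],[0,0,0,0,0,0],[0,0,0,0,0,0],[0,0,0,0,0,0],[0,0,0,0,0,0],[0,0,0,0,0,0],[0,0,0,0,0,0]]}}

```text
t: 19.5
tcp_pos: [0.5176, -0.2367, 0.2706]
tool_rot: [-0.487, 0.873, -0.0, -0.0]
force: [-0.0, -1.1, -0.1]
finger_gap: 0.708
```

```bash
python3 - <<'E'
from h import *
import pickle
o=pickle.load(open("side.pkl","rb"))["color"]; s=snapshot("side")["color"]
for a in(o,s):
    m=cv2.inRange(cv2.cvtColor(a,cv2.COLOR_RGB2HSV),(20,120,90),(32,255,255))
    k,l,st,ce=cv2.connectedComponentsWithStats(m)
    print([ (st[i],ce[i].round(1)) for i in range(1,k) if st[i,4]>500 and ce[i][0]>300])
print("diff px at stop",(cv2.absdiff(o,s)[240:300,320:370].max(2)>40).sum())
d=cv2.absdiff(o,s).max(2)>40
for n,(x,y,w,h) in dict(bottle=(145,165,30,50),follower=(240,252,35,30),beak=(275,250,35,18),stake=(355,340,55,65),cage=(415,305,55,95),gear=(203,186,24,16),driver=(315,224,45,26),case=(240,205,35,18)).items(): print(n,d[y:y+h,x:x+w].sum())
E
```

```text
[(array([ 327,  248,   35,   44, 1001], dtype=int32), array([344.9, 272.2]))]
[(array([ 327,  248,   35,   44, 1027], dtype=int32), array([345. , 271.9]))]
diff px at stop 92
bottle 187
follower 51
beak 0
stake 318
cage 0
gear 29
driver 5
case 35
```

```bash
python3 -c "
from station import *
print(sign_off())"
```

```text
the job is handed in; nothing more can be done
None
```

The music box is set ready and I've handed the job in, at about 19.6 s on the robot's clock; no verdict is reported.

- **Stop pressed:** I pressed the brass stop on the dark wooden box to the bottom, and it stayed down after release.
- **Arm caught:** I pressed the paddle along its arc to the stop (about 20 N) and let go. The arm stayed level under its catch.
- **Stop freed:** I gripped the bar and turned it 52° clockwise. I eased it up 6 mm and let go, and it sprang up.

**Last checks:**
- The stop's outline in the side view matches the starting one (top row 248, height 44 px in both).
- The last picture I viewed, about 1.3 s before handing in, showed the arm caught and the case in its place. The gripper was clear of everything.

**Checks that disagreed:**
- Contact came about 30 mm lower than the reported TCP height implied. I relied on the measured force and the pictures instead.
- Comparing start and end pictures showed changed pixels around the bottle (187) and the stake (318). There were smaller changes at the cam follower (51), case (35), gear wheel (29) and screwdriver (5). I put these down to the arm's changed position and shadow, because no move of mine came near the bottle or stake, but I did not check them one by one.

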